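# Clear the wear tester: unclamp the plate, clip the pins into the rack

### The job

The wear test is over: lift the clamp's hinged hold-down bar right up, slide the test plate out from under the clamp's rails, lay it flat inside the white tray and swing the bar fully down again. Snap every test pin lying on the bench sideways into the rack, each in its own pair of spring clips and pushed fully home in both. Leave the solvent bottle, the spanner and the rubber blower where they are.

Things in the scene. Friction and masses are not known exactly. Their poses are not given: they have to be found in the camera images.
- clamp_bar (a joint): hold-down bar of the clamp, hinge angle in rad: 0 = level, across the plate (closed); 1.57 = upright; stop at 1.9; leaning back past upright it is well clear of the plate's tab. The hinge is stiff and stays where it is left (about 1 to 2 N at the handle moves it). Under its middle is a rubber pad that ends 0.5 mm above the plate.
- bar_grip (a point): grip point on the bar's grey handle (16 x 16 mm; 14 mm of it lie beyond this point, 22 mm before it), 118 mm from the hinge. With the bar closed it is 40 mm above bare bench. Pinched on the two faces that look along the clamp's x, the bar can turn between fingers that stay pointing down.
- bar_hinge (a point): point on the bar's hinge axis, fixed to the clamp, with the clamp's axes: the hinge axis runs along x, 40 mm above the bench. At bar angle q the grip point lies at y = -118 cos q, z = +118 sin q mm from here in these axes (x the same).
- clamp: fixed clamp, steel block 20 mm high, origin on the bench under the middle of the plate channel; spans x -85 to 50, y -36 to 84 mm. The plate leaves along -x. Rails with lips over its long edges (tops 31 mm above the bench) span x -15 to 28 mm, then a back stop: with the bar up the plate must slide 42 mm or more along -x before it can be lifted.
- plate_grip (a point): grip point on the upright tab of the steel test plate (90 x by 44 y by 6 mm, 0.22 kg). Tab: at the plate's middle, 14 (x) by 24 (y) mm, from 6 to 46 mm above the underside; this point is 30 mm above the underside. A 7 mm ridge on the plate's +x end catches behind the pad while the bar is down. Starts parallel to the clamp, middle at clamp x = -20 mm, underside 20 mm above the bench.
- tray: fixed shallow white tray, outside 150 (x) x 100 (y) x 14 mm high, walls and floor 4 mm; origin at its centre on the bench. The plate lies in it with its length along the tray's x.
- rack: fixed clip rack, base 92 (x) x 282 (y) x 12 mm, origin at its centre on the bench. Five stations along y, 56 mm apart: each a pair of C-shaped spring clips 27 mm either side of the station's centre along x, 8 mm wide, on two grey rails 12 mm wide (tops 37 mm above the bench); fingertips have 42 mm between the rails, down to the base.
- station0 (a point): clip pair 0: centre of a pin's axis when it is fully home, 46 mm above the bench, mid-way between the two clips; x runs along the pin, z up. The clips open upward; flared lips reach to 12 mm above this point and +-13 mm in y; a pin starts to touch the inner lips about 10 mm above it and needs about 8 to 10 N downward to snap in, then drops home.
- station1 (a point): clip pair 1: centre of a pin's axis when it is fully home, 46 mm above the bench, mid-way between the two clips; x runs along the pin, z up. The clips open upward; flared lips reach to 12 mm above this point and +-13 mm in y; a pin starts to touch the inner lips about 10 mm above it and needs about 8 to 10 N downward to snap in, then drops home.
- station2 (a point): clip pair 2: centre of a pin's axis when it is fully home, 46 mm above the bench, mid-way between the two clips; x runs along the pin, z up. The clips open upward; flared lips reach to 12 mm above this point and +-13 mm in y; a pin starts to touch the inner lips about 10 mm above it and needs about 8 to 10 N downward to snap in, then drops home.
- station3 (a point): clip pair 3: centre of a pin's axis when it is fully home, 46 mm above the bench, mid-way between the two clips; x runs along the pin, z up. The clips open upward; flared lips reach to 12 mm above this point and +-13 mm in y; a pin starts to touch the inner lips about 10 mm above it and needs about 8 to 10 N downward to snap in, then drops home.
- station4 (a point): clip pair 4: centre of a pin's axis when it is fully home, 46 mm above the bench, mid-way between the two clips; x runs along the pin, z up. The clips open upward; flared lips reach to 12 mm above this point and +-13 mm in y; a pin starts to touch the inner lips about 10 mm above it and needs about 8 to 10 N downward to snap in, then drops home.
- pin0_center (a point): centre of test pin 0 (None if absent): steel rod 12 mm diameter, 80 mm long along its x, with a square collar 16 x 16 mm, 28 mm long, round its middle, so it rests without rolling, its axis 8 mm above the bench; 0.09 kg. All pins are alike and any pin fits any pair of clips: round ends go into the clips, the collar between them.
- pin1_center (a point): centre of test pin 1 (None if absent): steel rod 12 mm diameter, 80 mm long along its x, with a square collar 16 x 16 mm, 28 mm long, round its middle, so it rests without rolling, its axis 8 mm above the bench; 0.09 kg. All pins are alike and any pin fits any pair of clips: round ends go into the clips, the collar between them.
- pin2_center (a point): centre of test pin 2 (None if absent): steel rod 12 mm diameter, 80 mm long along its x, with a square collar 16 x 16 mm, 28 mm long, round its middle, so it rests without rolling, its axis 8 mm above the bench; 0.09 kg. All pins are alike and any pin fits any pair of clips: round ends go into the clips, the collar between them.
- pin3_center (a point): centre of test pin 3 (None if absent): steel rod 12 mm diameter, 80 mm long along its x, with a square collar 16 x 16 mm, 28 mm long, round its middle, so it rests without rolling, its axis 8 mm above the bench; 0.09 kg. All pins are alike and any pin fits any pair of clips: round ends go into the clips, the collar between them.
- pin4_center (a point): centre of test pin 4 (None if absent): steel rod 12 mm diameter, 80 mm long along its x, with a square collar 16 x 16 mm, 28 mm long, round its middle, so it rests without rolling, its axis 8 mm above the bench; 0.09 kg. All pins are alike and any pin fits any pair of clips: round ends go into the clips, the collar between them.
- solvent: bystander: small white solvent bottle with blue cap, 42 mm diameter, 85 mm high, origin under its middle; leave alone
- spanner: bystander: steel spanner 140 mm long lying on the bench; leave alone
- blower: bystander: orange rubber blower bulb, 56 mm diameter, 85 mm high, nozzle up, origin under its middle; leave alone

How it is judged:
On the way, in this order (a step that is already met when the one before it is completed fails the run):
1. the hold-down bar is lifted up (value of joint clamp_bar above 1.2 rad), for 0.2 s.
2. the plate lies flat in the tray (x of plate_grip in the frame of tray between -0.035 and 0.035 m and y of plate_grip in the frame of tray between -0.035 and 0.035 m and z of plate_grip in the frame of tray below 0.039 m and angle between plate_grip's own z axis and vertical below 0.08 rad), for 0.5 s.
At the end, for the whole second after the job is handed in: bar closed (under 0.06 rad); plate flat in the tray (middle within 35 mm of the tray's in x and y, tilt under 0.08 rad); every pin present in a clip pair of the rack: axis within 3 mm of home in height and sideways, 11 mm in all, parallel within 0.1 rad (all of step 2 and value of joint clamp_bar below 0.06 rad and ((distance between pin0_center and station0 below 0.011 m and z of pin0_center in the frame of station0 between -0.003 and 0.003 m and y of pin0_center in the frame of station0 between -0.003 and 0.003 m) or (distance between pin0_center and station1 below 0.011 m and z of pin0_center in the frame of station1 between -0.003 and 0.003 m and y of pin0_center in the frame of station1 between -0.003 and 0.003 m) or (distance between pin0_center and station2 below 0.011 m and z of pin0_center in the frame of station2 between -0.003 and 0.003 m and y of pin0_center in the frame of station2 between -0.003 and 0.003 m) or (distance between pin0_center and station3 below 0.011 m and z of pin0_center in the frame of station3 between -0.003 and 0.003 m and y of pin0_center in the frame of station3 between -0.003 and 0.003 m) or (distance between pin0_center and station4 below 0.011 m and z of pin0_center in the frame of station4 between -0.003 and 0.003 m and y of pin0_center in the frame of station4 between -0.003 and 0.003 m)) and angle between the x axis of each of pin0_center, pin1_center, pin2_center, pin3_center, pin4_center and the x axis of rack, either way round below 0.1 rad and ((distance between pin1_center and station0 below 0.011 m and z of pin1_center in the frame of station0 between -0.003 and 0.003 m and y of pin1_center in the frame of station0 between -0.003 and 0.003 m) or (distance between pin1_center and station1 below 0.011 m and z of pin1_center in the frame of station1 between -0.003 and 0.003 m and y of pin1_center in the frame of station1 between -0.003 and 0.003 m) or (distance between pin1_center and station2 below 0.011 m and z of pin1_center in the frame of station2 between -0.003 and 0.003 m and y of pin1_center in the frame of station2 between -0.003 and 0.003 m) or (distance between pin1_center and station3 below 0.011 m and z of pin1_center in the frame of station3 between -0.003 and 0.003 m and y of pin1_center in the frame of station3 between -0.003 and 0.003 m) or (distance between pin1_center and station4 below 0.011 m and z of pin1_center in the frame of station4 between -0.003 and 0.003 m and y of pin1_center in the frame of station4 between -0.003 and 0.003 m)) and ((distance between pin2_center and station0 below 0.011 m and z of pin2_center in the frame of station0 between -0.003 and 0.003 m and y of pin2_center in the frame of station0 between -0.003 and 0.003 m) or (distance between pin2_center and station1 below 0.011 m and z of pin2_center in the frame of station1 between -0.003 and 0.003 m and y of pin2_center in the frame of station1 between -0.003 and 0.003 m) or (distance between pin2_center and station2 below 0.011 m and z of pin2_center in the frame of station2 between -0.003 and 0.003 m and y of pin2_center in the frame of station2 between -0.003 and 0.003 m) or (distance between pin2_center and station3 below 0.011 m and z of pin2_center in the frame of station3 between -0.003 and 0.003 m and y of pin2_center in the frame of station3 between -0.003 and 0.003 m) or (distance between pin2_center and station4 below 0.011 m and z of pin2_center in the frame of station4 between -0.003 and 0.003 m and y of pin2_center in the frame of station4 between -0.003 and 0.003 m)) and ((distance between pin3_center and station0 below 0.011 m and z of pin3_center in the frame of station0 between -0.003 and 0.003 m and y of pin3_center in the frame of station0 between -0.003 and 0.003 m) or (distance between pin3_center and station1 below 0.011 m and z of pin3_center in the frame of station1 between -0.003 and 0.003 m and y of pin3_center in the frame of station1 between -0.003 and 0.003 m) or (distance between pin3_center and station2 below 0.011 m and z of pin3_center in the frame of station2 between -0.003 and 0.003 m and y of pin3_center in the frame of station2 between -0.003 and 0.003 m) or (distance between pin3_center and station3 below 0.011 m and z of pin3_center in the frame of station3 between -0.003 and 0.003 m and y of pin3_center in the frame of station3 between -0.003 and 0.003 m) or (distance between pin3_center and station4 below 0.011 m and z of pin3_center in the frame of station4 between -0.003 and 0.003 m and y of pin3_center in the frame of station4 between -0.003 and 0.003 m)) and ((distance between pin4_center and station0 below 0.011 m and z of pin4_center in the frame of station0 between -0.003 and 0.003 m and y of pin4_center in the frame of station0 between -0.003 and 0.003 m) or (distance between pin4_center and station1 below 0.011 m and z of pin4_center in the frame of station1 between -0.003 and 0.003 m and y of pin4_center in the frame of station1 between -0.003 and 0.003 m) or (distance between pin4_center and station2 below 0.011 m and z of pin4_center in the frame of station2 between -0.003 and 0.003 m and y of pin4_center in the frame of station2 between -0.003 and 0.003 m) or (distance between pin4_center and station3 below 0.011 m and z of pin4_center in the frame of station3 between -0.003 and 0.003 m and y of pin4_center in the frame of station3 between -0.003 and 0.003 m) or (distance between pin4_center and station4 below 0.011 m and z of pin4_center in the frame of station4 between -0.003 and 0.003 m and y of pin4_center in the frame of station4 between -0.003 and 0.003 m))); the robot touches nothing.
It fails at once if the solvent is moved more than 40 mm or tipped over (distance of solvent from where it was at the start of the episode above 0.04 m or angle between solvent's own z axis and vertical above 0.6 rad).
It fails at once if the spanner is moved more than 40 mm or tipped over (distance of spanner from where it was at the start of the episode above 0.04 m or angle between spanner's own z axis and vertical above 0.6 rad).
It fails at once if the blower is moved more than 40 mm or tipped over (distance of blower from where it was at the start of the episode above 0.04 m or angle between blower's own z axis and vertical above 0.6 rad).
Of pin0, pin1, pin2, pin3, pin4 only 3 to 5 are there at a start; the rules pass over those that are not, and their reading is None.
At some moment in a run one of pin0, pin1, pin2, pin3, pin4 may be knocked a few centimetres aside while the robot is not near it.
Once in a run the grip may slacken for a moment while it holds something.
It also fails if it takes over 208 s, if anything falls off the work surface, if the arm or the gripper's body presses on something with over 40 N, if the wrist force passes 120 N, or if a joint passes its speed limit or range.

### The arm

A 6-joint arm with a two-finger parallel gripper is mounted at the origin on the work surface. World frame = base frame: x ahead of the robot, y to its left, z up, the work surface at z = 0. Lengths are in m, angles in rad, forces in N, time in s.
With the tool pointing down it reaches from about 0.375 to 0.9 m from the base axis. Payload 3.1 kg.
Tool frame: the origin (TCP) lies midway between the tips of the shut fingers; the grasp point (between the pads) lies 19 mm behind it (arm.grip_point_offset is the distance from the TCP to the grasp point, in m); z points along the fingers, y is the line along which they close (so a half turn about z gives the same grasp; the last joint's range is limited). The gripper opens to 87 mm and grips with 3 to 60 N. Pads are 19 mm wide; open, the fingers measure 117 mm over their backs; the gripper's body (75 mm by 190 mm) begins 51 mm behind the grasp point.
Start: joints at [0.93, 0.527, 1.433, -0, 1.181, -0.178], TCP at [0.278, 0.56, 0.223] pointing down, gripper open.
Joint ranges: [-3.08, 3.08], [-0.75, 2.2], [0.22, 2.44], [-1.43, 4.57], [0, 2.65], [-2.85, 2.85]. Speed limits (rad/s): [2.79, 2.79, 3.14, 3.14, 3.14, 3.14].

### API

Orientations are given as a unit quaternion [x, y, z, w].
In Python, from station import arm gives the robot as it stands. The module is installed in compiled form; this text tells all that it offers.
- The arm moves only by the shell command python3 -m handwheel 'ROWS' [OPENING]. ROWS is JSON, one flat list of numbers, 4 for each row, row after row: the shift along the tool's x, y, z in cm, then the turn about the tool's z in rad. A call has exactly 10 rows; each row shifts and turns the commanded pose from where the row before left it, along the tool's axes as they then stand; what a row does not reach is not made up. A row lasts 1/10 s, in which the tool goes at most 50 mm and 8.59 degrees, less where a joint would pass 70% of its speed; a pose out of reach is approached as far as the arm can. A call is refused whole if a number of a shift passes 5 or a number of a turn 0.15, either way. A call with a gripper value outside its range is refused whole. OPENING is the finger opening in cm, from 0 to 8.7, set as the call begins (- or left out, the last holds). The fingers move at their own pace and stop on an object; the grip force is fixed at half the most. Time passes only in rows, so rows that do not move let the fingers close, or fill a call up. It gives the time, the measured TCP pose, the force, the opening and the grip force at its end, in the units of the state.
- arm.get_obs(): the state, without advancing time (a new reading comes with each control period).
- arm.get_image(name): name is "side" or "top" or "wrist"; returns a dict with "image" (420x560x3 uint8, red, green, blue), "range_z" (420x560 float32, m along the optical axis (not along the pixel's ray), 0 where there is no reading), "fx", "fy", "cx", "cy" (pixels), "dist" ([k1, k2, p1, p2, k3] as OpenCV has them; the pictures are not rectified), "extrinsics" (4x4, takes a point from camera to world coordinates). Camera axes: x right, y down, z forward; pixel columns grow to the right and rows downward; lengths in m; the calibration is good to about 2 mm. A picture is of the moment at which its call begins.
- arm.finish_job(): hands the job in; it is judged then, once.
Trained networks look in a picture, given as the dict that the camera call returned (one of the last four; its "shot" number tells which), for a name from the list of things; names that differ only in an ending like _2 or _b are one class to them, and where a whole thing is asked for, a point or a joint stands for the part that bears it (a point fixed in the world has none). Each returns a list of dicts, best first, with "score" (0 to 1); they miss things now and then, are a little off and sometimes report something else, mostly with a low value. They report only what shows in the picture. A call takes as long as a camera call.
- arm.cut_out(picture, name): "pixels" (420x560 bool, what is visible of it) and "extent" ([centre column, centre row, width, height] as shares, 0 to 1, of the picture: columns of its width, rows of its height, round what is visible of it).
- arm.mark_of(picture, name): "location" ([column, row] as shares, 0 to 1, of the picture: columns of its width, rows of its height: a listed point, or the origin of a listed thing).
The state is a dict: "t": time; "joint_positions": joint angles; "joint_velocities": joint speeds; "effort": joint torques, N m; "tcp_pos": TCP position; "tcp_rot": TCP orientation; "ft_force": force on the tool from outside, world axes, zero at the start; "wrist_torque": the same for the moment, N m; "gripper_width": finger opening in m; "grasp_force": force on a finger pad.
Only numpy, scipy, OpenCV 4.12 (cv2) and the standard library are available. Lean on these libraries where they do the work, as an engineer would, in place of code of your own. Each camera call takes 0.05 s, during which the arm holds its last target. There are 200 camera calls.

## Working session

There is one attempt and no reset: what is moved stays moved. The work goes in short steps, Python scripts to look and compute and a shell command to move; the robot and the scene stay as the last step left them, time stands still between calls to the robot, and variables do not carry over. Pictures are saved under pics/ and viewed, at most 14 in all, crops included, and the job is handed in when it is done.

```bash
mkdir -p pics
cat > h.py <<'E'
import numpy as np, cv2
from station import arm
from scipy.spatial.transform import Rotation as R
def ray(p,uv):
    K=np.array([[p['fx'],0,p['cx']],[0,p['fy'],p['cy']],[0,0,1]])
    n=cv2.undistortPoints(np.array([[uv]],float),K,np.array(p['dist'],float))[0,0]
    return np.array([n[0],n[1],1.0])
def onz(p,uv,z):
    "world point where the pixel's ray meets height z"
    T=np.array(p['extrinsics']);d=T[:3,:3]@ray(p,uv);o=T[:3,3]
    return o+d*(z-o[2])/d[2]
def cloud(p,mask):
    r,c=np.nonzero(mask&(p['range_z']>0))
    K=np.array([[p['fx'],0,p['cx']],[0,p['fy'],p['cy']],[0,0,1]])
    n=cv2.undistortPoints(np.c_[c,r].astype(float)[:,None],K,np.array(p['dist'],float))[:,0]
    z=p['range_z'][r,c][:,None];T=np.array(p['extrinsics'])
    return np.c_[n*z,z]@T[:3,:3].T+T[:3,3]
def px(loc): return [loc[0]*560,loc[1]*420]
def save(p,n): cv2.imwrite('pics/'+n,p['image'][:,:,::-1])
def st():
    o=arm.get_obs();M=R.from_quat(o['tcp_rot']).as_matrix()
    print('t',round(o['t'],2),'tcp',np.round(o['tcp_pos'],4),'x',np.round(M[:,0],3),'y',np.round(M[:,1],3),'z',np.round(M[:,2],3),'w',round(o['gripper_width'],4))
    return o,M
E
python3 - <<'E'
from h import *
st()
for c in ['top','side','wrist']:
    p=arm.get_image(c);save(p,c+'0.png')
    T=np.array(p['extrinsics']);print(c,np.round(T[:3,3],3),np.round(T[:3,2],2))
    for n,z in dict(bar_grip=.04,bar_hinge=.04,clamp=0,plate_grip=.05,tray=0,rack=0,station0=.046,station4=.046,pin0_center=.008,solvent=0,spanner=0,blower=0).items():
        print(n,[(round(d['score'],2),np.round(px(d['location'])).tolist(),np.round(onz(p,px(d['location']),z),3)[:2].tolist()) for d in arm.mark_of(p,n)[:7] if d['score']>.2])
E
```

```text
t 0.0 tcp [0.278  0.559  0.2216] x [-0.895  0.445  0.   ] y [ 0.445  0.895 -0.002] z [-0.001 -0.002 -1.   ] w 0.0868
top [ 0.505 -0.04   1.367] [ 0.09 -0.01 -1.  ]
bar_grip [(0.73, [171.0, 223.0], [0.611, 0.248])]
bar_hinge [(0.84, [130.0, 231.0], [0.591, 0.356]), (0.34, [219.0, 284.0], [0.447, 0.113])]
clamp [(0.95, [155.0, 233.0], [0.587, 0.299])]
plate_grip [(0.79, [153.0, 230.0], [0.592, 0.292]), (0.37, [129.0, 229.0], [0.595, 0.357])]
tray [(0.81, [250.0, 217.0], [0.633, 0.034])]
rack [(0.87, [341.0, 223.0], [0.616, -0.224])]
station0 [(0.72, [390.0, 226.0], [0.605, -0.35]), (0.69, [204.0, 160.0], [0.785, 0.159]), (0.66, [363.0, 224.0], [0.609, -0.277]), (0.64, [305.0, 217.0], [0.63, -0.119])]
station4 [(0.72, [390.0, 226.0], [0.605, -0.35]), (0.69, [204.0, 160.0], [0.785, 0.159]), (0.66, [363.0, 224.0], [0.609, -0.277]), (0.64, [305.0, 217.0], [0.63, -0.119])]
pin0_center []
solvent [(0.7, [208.0, 160.0], [0.796, 0.155])]
spanner [(0.79, [277.0, 166.0], [0.779, -0.042])]
blower [(0.86, [425.0, 286.0], [0.441, -0.454])]
side [ 0.446 -0.835  0.918] [ 0.14  0.67 -0.73]
bar_grip [(
[... 631 characters left out ...]
305.0], [0.594, -0.336])]
station4 [(0.97, [294.0, 246.0], [0.62, -0.168]), (0.94, [300.0, 269.0], [0.618, -0.239]), (0.75, [300.0, 286.0], [0.608, -0.286]), (0.64, [293.0, 229.0], [0.631, -0.115]), (0.62, [300.0, 305.0], [0.594, -0.336])]
pin0_center [(0.51, [212.0, 185.0], [0.443, 0.131])]
solvent [(0.56, [324.0, 162.0], [0.795, 0.171])]
spanner [(0.7, [294.0, 242.0], [0.631, -0.122]), (0.58, [339.0, 216.0], [0.777, -0.056])]
blower [(0.59, [263.0, 143.0], [0.627, 0.301]), (0.58, [237.0, 381.0], [0.432, -0.46])]
wrist [0.208 0.596 0.386] [ 0.26 -0.13 -0.96]
bar_grip []
bar_hinge []
clamp []
plate_grip []
tray []
rack []
station0 []
station4 []
pin0_center []
solvent []
spanner []
blower []
```

```bash
python3 -c "
import cv2
a=cv2.imread('pics/top0.png')[120:330,90:470];cv2.imwrite('pics/t0.png',cv2.resize(a,None,fx=2.1,fy=2.1,interpolation=cv2.INTER_CUBIC))"
```

```text
(no output)
```

View pics/t0.png

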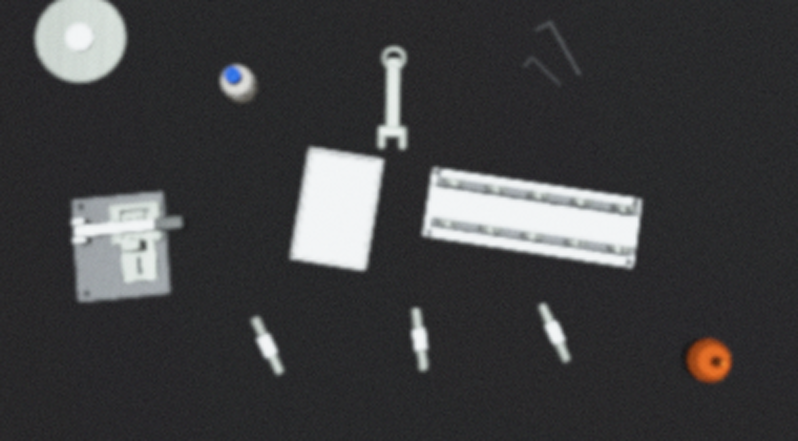

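View pics/side0.png

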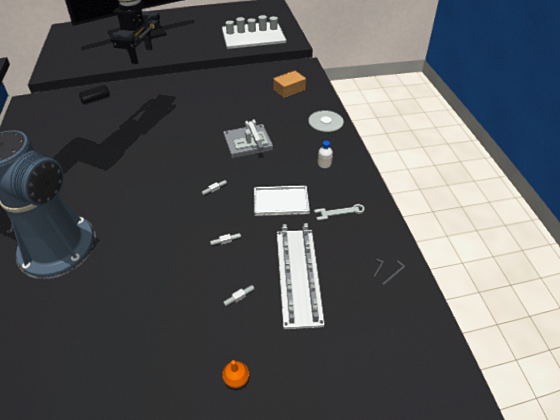

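The top view shows three pins at about px (217,284), (289,282) and (354,278). The clamp is at (147,238) with its handle towards world -y, the tray at (250,219) and the rack at (343,224). All bystanders are clear of these. Next I'll get the yaws.

Run:
```python
from h import *
p=arm.get_image('top')
def pose(mask,z,n):
    cs,_=cv2.findContours(mask.astype(np.uint8),cv2.RETR_EXTERNAL,cv2.CHAIN_APPROX_NONE)
    c=max(cs,key=cv2.contourArea)[:,0]
    w=np.array([onz(p,u,z)[:2] for u in c])
    (cx,cy),(a,b),th=cv2.minAreaRect((w*1000).astype(np.float32))
    print(n,'c',round(cx),round(cy),'size',round(a),round(b),'ang',round(th,1))
g=p['image'].max(2)
for n,z in dict(clamp=.02,tray=.014,rack=.012).items():
    d=arm.cut_out(p,n)[0];pose(d['pixels'],z,n+' %.2f'%d['score'])
m=(g>90).astype(np.uint8)
_,lab,s,cen=cv2.connectedComponentsWithStats(m)
for i in range(1,len(s)):
    if 40<s[i,4]<4000 and 120<cen[i][1]<330 and 90<cen[i][0]<470: print(s[i].tolist(),end=' ');pose(lab==i,.008,str(np.round(cen[i])))
```

```text
clamp 0.70 c 576 307 size 130 137 ang 3.3
tray 0.88 c 627 32 size 102 151 ang 81.2
rack 0.97 c 616 -227 size 280 93 ang 81.5
[106, 116, 45, 44, 1524] [128. 138.] c 856 379 size 122 123 ang 63.5
[269, 142, 15, 50, 468] [277. 167.] c 777 -39 size 141 40 ang 0.1
[194, 150, 18, 18, 245] [203. 159.] c 798 168 size 50 44 ang 46.0
[228, 190, 45, 59, 2111] [250. 219.] c 627 34 size 107 156 ang 80.8
[290, 199, 106, 49, 3563] [343. 223.] c 616 -227 size 288 98 ang 81.4
[123, 211, 54, 53, 2281] [147. 237.] c 577 310 size 139 146 ang 5.5
[346, 264, 16, 29, 192] [354. 278.] c 464 -255 size 85 21 ang 26.2
[285, 266, 9, 31, 187] [289. 281.] c 454 -76 size 22 82 ang 90.0
[209, 270, 16, 29, 189] [217. 284.] c 445 124 size 83 22 ang 27.4
[417, 281, 22, 21, 355] [427. 291.] c 427 -458 size 57 55 ang 44.4
```

```bash
python3 -m handwheel '[0,0,0,0.147, 0,0,0,0.147, 0,0,0,0.147, 0,0,0,0.147, 0,0,0,0.147, 0,0,0,0.147, 0,0,0,0.147, -3,3,0,0, -3,3,0,0, -3,3,0,0]' 8.7; python3 -m handwheel '[-3,3,0,0, -3,3,0,0, -3,3,0,0, -3,3,0,0, -3,3,0,0, -3,3,0,0, 0,2,0,0, 0,0,0,0, 0,0,0,0, 0,0,0,0]'
cat > look.py <<'E'
from h import *
import sys
o,M=st();p=arm.get_image('wrist');save(p,sys.argv[1])
for a in sys.argv[2:]:
    n,z=a.split('=');z=float(z)
    for d in arm.mark_of(p,n)[:5]:
        if d['score']<.3: continue
        u=px(d['location']);w=onz(p,u,z);e=(w-o['tcp_pos'])@M
        print(n,round(d['score'],2),np.round(u).tolist(),'world',np.round(w*1000,1)[:2].tolist(),'tool cm',np.round(e[:2]*100,2).tolist(),'depth z',cloud(p,(np.indices((420,560))-np.array([u[1],u[0]])[:,None,None]).__abs__().max(0)<4)[:,2].round(3)[[0,20,40]] )
E
python3 look.py w1.png bar_grip=.04 bar_hinge=.04 plate_grip=.05 clamp=0
```

```text
t: 3.15
tcp_pos: [0.376, 0.4764, 0.2226]
tcp_rot: [0.678, 0.735, 0.0, 0.0]
ft_force: [0.1, 0.6, 0.5]
gripper_width: 0.0869
grasp_force: 0.0
t: 4.15
tcp_pos: [0.5875, 0.3141, 0.2223]
tcp_rot: [0.678, 0.735, -0.001, -0.001]
ft_force: [0.1, 0.3, 0.4]
gripper_width: 0.0868
grasp_force: 0.0
t 4.15 tcp [0.5875 0.3141 0.2223] x [-0.081  0.997 -0.   ] y [ 0.997  0.081 -0.002] z [-0.002 -0.    -1.   ] w 0.0868
bar_grip 0.83 [292.0, 248.0] world [606.4, 243.4] tool cm [-7.2, 1.34] depth z [0.048 0.048 0.05 ]
bar_hinge 0.7 [290.0, 151.0] world [593.2, 360.8] tool cm [4.61, 0.97] depth z [0.048 0.05  0.048]
plate_grip 0.94 [273.0, 214.0] world [580.4, 288.8] tool cm [-2.46, -0.89] depth z [0.068 0.067 0.067]
clamp 0.59 [287.0, 199.0] world [597.0, 295.3] tool cm [-1.95, 0.83] depth z [0.026 0.049 0.026]
```

View pics/w1.png

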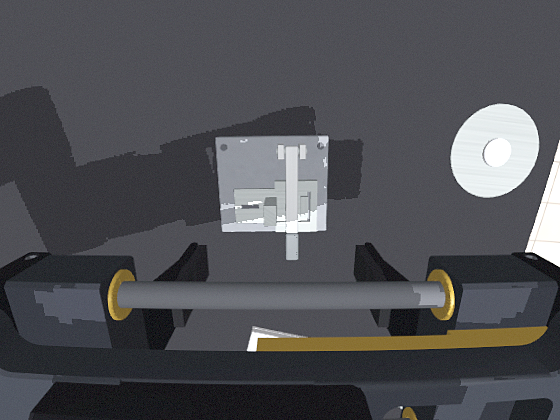

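The wrist view shows the handle at (292,248), the hinge at (290,151) and the tab at (272,212). Hinge to grip measures 118 mm, which agrees with the given size.

```bash
python3 -m handwheel '[-3.8,0.7,0,-0.015, -3.7,0.64,0,0, 0,0,4,0, 0,0,4,0, 0,0,4,0, 0,0,4,0, 0,0,2.5,0, 0,0,1.4,0, 0,0,0,0, 0,0,0,0]' 5
python3 -m handwheel '[0,0,0,0, 0,0,0,0, 0,0,0,0, 0,0,0,0, 0,0,0,0, 0,0,0,0, 0,0,0,0, 0,0,0,0, 0,0,0,0, 0,0,0,0]' 0; python3 -c "
from h import *
st()"
```

```text
t: 5.4
tcp_pos: [0.6098, 0.2404, 0.0245]
tcp_rot: [0.673, 0.74, 0.001, 0.001]
ft_force: [-1.0, -0.5, -0.2]
gripper_width: 0.0498
grasp_force: 0.0
t: 6.4
tcp_pos: [0.6068, 0.2398, 0.0236]
tcp_rot: [0.673, 0.74, -0.002, -0.001]
ft_force: [-5.3, -1.1, 6.6]
gripper_width: 0.0157
grasp_force: 30.0
t 6.4 tcp [0.6068 0.2398 0.0236] x [-0.095  0.995 -0.   ] y [ 0.995  0.095 -0.005] z [-0.005 -0.001 -1.   ] w 0.0157
```

```bash
python3 -m handwheel '[0.05,0,-1.06,0, 0.13,0,-1.05,0, 0.23,0,-1.03,0, 0.32,0,-1.01,0, 0.41,0,-0.98,0, 0.49,0,-0.94,0, 0.57,0,-0.89,0, 0.65,0,-0.84,0, 0.72,0,-0.78,0, 0.78,0,-0.71,0]'
python3 -m handwheel '[0.84,0,-0.64,0, 0.9,0,-0.57,0, 0.94,0,-0.49,0, 0.98,0,-0.4,0, 1.01,0,-0.32,0, 1.03,0,-0.22,0, 1.05,0,-0.14,0, 1.06,0,-0.04,0, 1.06,0,0.05,0, 1.05,0,0.14,0]'
python3 -m handwheel '[0,0,0,0, 0,0,0,0, 0,0,0,0, 0,0,0,0, 0,0,0,0, 0,0,0,0, 0,0,0,0, 0,0,0,0, 0,0,0,0, 0,0,0,0]' 3
python3 -m handwheel '[0,0,-2,0, 0,0,-4,0, 0,0,-4,0, -3,0,0,0, -3,0,0,0, -3,0,0,0, -1,-1,0,0, 0,-1,0,0, 0,0,0,0, 0,0,0,0]' 5
python3 look.py w2.png bar_grip=.158 plate_grip=.05
```

```text
t: 7.4
tcp_pos: [0.6027, 0.2826, 0.1165]
tcp_rot: [0.673, 0.74, -0.002, -0.001]
ft_force: [-5.7, -2.9, -4.3]
gripper_width: 0.0159
grasp_force: 30.0
t: 8.4
tcp_pos: [0.5934, 0.3811, 0.144]
tcp_rot: [0.673, 0.74, -0.003, -0.0]
ft_force: [-6.1, -3.3, 0.8]
gripper_width: 0.0157
grasp_force: 30.0
t: 9.4
tcp_pos: [0.5954, 0.3821, 0.1427]
tcp_rot: [0.673, 0.74, -0.0, -0.0]
ft_force: [0.5, 0.4, -0.5]
gripper_width: 0.0297
grasp_force: 0.0
t: 10.4
tcp_pos: [0.5849, 0.2816, 0.243]
tcp_rot: [0.672, 0.74, 0.0, 0.0]
ft_force: [0.5, 0.1, 0.0]
gripper_width: 0.0499
grasp_force: 0.0
t 10.4 tcp [0.5849 0.2816 0.243 ] x [-0.096  0.995  0.   ] y [0.995 0.096 0.001] z [ 0.001  0.001 -1.   ] w 0.0499
bar_grip 0.94 [305.0, 96.0] world [594.1, 381.9] tool cm [9.89, 1.87] depth z [0.17  0.172 0.174]
plate_grip 0.72 [279.0, 179.0] world [581.5, 294.1] tool cm [1.27, -0.23] depth z [0.067 0.067 0.066]
```

View pics/w2.png

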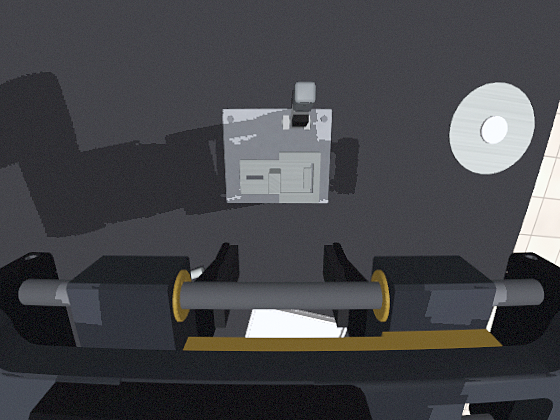

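The bar leans back, with its end at (305,95). The tab is at about (275,180). I'll refine the tab position from the range data.

Run:
```python
from h import *
o,M=st();p=arm.get_image('wrist')
m=np.zeros((420,560),bool);m[140:205,225:335]=1
P=cloud(p,m);Q=P[(P[:,2]>.06)&(P[:,2]<.072)]
print(len(Q),np.round(Q.min(0),4),np.round(Q.max(0),4));r=cv2.minAreaRect((Q[:,:2]*1000).astype(np.float32));print(r)
c=np.r_[np.array(r[0])/1000,.05];print(((c-o['tcp_pos'])@M).round(4))
```

```text
t 10.55 tcp [0.5852 0.2816 0.2427] x [-0.096  0.995  0.   ] y [0.995 0.096 0.001] z [ 0.001  0.    -1.   ] w 0.0498
262 [0.5687 0.2795 0.0604] [0.5832 0.3042 0.0688]
((575.8081665039062, 291.8976135253906), (12.724976539611816, 23.92466163635254), 5.421996593475342)
[ 0.0111 -0.0085  0.1927]
```

```bash
python3 -m handwheel '[0.8,-0.85,2,0, 0,0,4,0, 0,0,4,0, 0,0,4,0, 0,0,2,0, 0,0,1,0, 0,0,1,0, 0,0,1,0, 0,0,0.6,0, 0,0,0.5,0]' 4.5
python3 -m handwheel '[0,0,0,0, 0,0,0,0, 0,0,0,0, 0,0,0,0, 0,0,0,0, 0,0,0,0, 0,0,0,0, 0,0,0,0, 0,0,0,0, 0,0,0,0]' 0
```

```text
t: 11.6
tcp_pos: [0.5763, 0.288, 0.042]
tcp_rot: [0.673, 0.74, 0.001, 0.0]
ft_force: [-0.2, 0.6, -0.9]
gripper_width: 0.0446
grasp_force: 0.0
t: 12.6
tcp_pos: [0.5762, 0.2879, 0.0421]
tcp_rot: [0.673, 0.74, 0.0, 0.0]
ft_force: [-0.2, -0.4, 3.2]
gripper_width: 0.0139
grasp_force: 3.0
```

```bash
python3 -m handwheel '[0,0,0,0, 0,0,0,0, 0,-0.6,0,0, 0,-0.8,0,0, 0,-0.8,0,0, 0,-0.8,0,0, 0,-0.8,0,0, 0,-0.8,0,0, 0,-0.8,0,0, 0,-0.4,0,0]'
```

```text
t: 13.6
tcp_pos: [0.5176, 0.2824, 0.0421]
tcp_rot: [0.673, 0.74, 0.0, 0.0]
ft_force: [3.8, -0.0, 5.1]
gripper_width: 0.0139
grasp_force: 30.0
```

```bash
python3 -m handwheel '[0,0,-0.5,0, 0,0,-1,0, 0,0,-1.5,0, 0,0,-2,0, 0,0,-2,0, 0,0,-1,0, 0,0,0,0.1, 0,0,0,0.1, 0,0,0,0.05, 0,0,0,0]'
python3 -m handwheel '[-2.6,1.6,0,0, -2.6,1.6,0,0, -2.6,1.6,0,0, -2.6,1.6,0,0, -2.6,1.6,0,0, -2.6,1.6,0,0, -2.6,1.6,0,0, -2.6,1.6,0,0, -2.6,1.8,0,0, 0,0,0,0]'
python3 look.py w3.png tray=0 plate_grip=.1
```

```text
t: 14.6
tcp_pos: [0.5168, 0.282, 0.1211]
tcp_rot: [0.76, 0.65, -0.001, -0.001]
ft_force: [-0.2, 0.1, -1.6]
gripper_width: 0.0138
grasp_force: 30.0
t: 15.6
tcp_pos: [0.6282, 0.0245, 0.1215]
tcp_rot: [0.761, 0.649, 0.0, 0.001]
ft_force: [1.2, -0.0, -1.1]
gripper_width: 0.0141
grasp_force: 30.0
t 15.6 tcp [0.6282 0.0245 0.1215] x [ 0.157  0.988 -0.001] y [ 0.988 -0.157  0.002] z [ 0.002 -0.002 -1.   ] w 0.0141
tray 0.59 [277.0, 199.0] world [625.0, 30.8] tool cm [0.6, -0.44] depth z [0.006 0.005 0.005]
plate_grip 0.59 [285.0, 262.0] world [628.7, 12.6] tool cm [-1.16, 0.23] depth z [0.147 0.146 0.147]
```

View pics/w3.png

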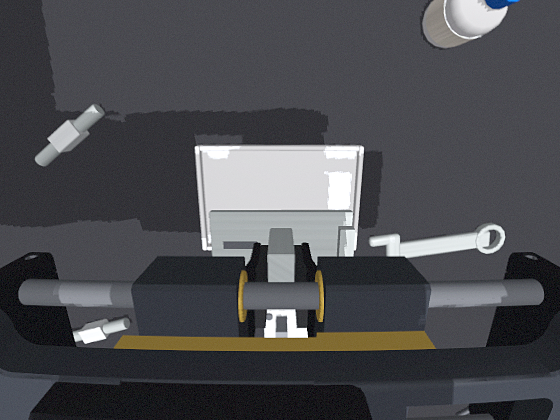

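The plate is held level above the tray, its near edge at row 212 and the tray at (277,199), aligned in yaw. Now I'll lower it.

```bash
python3 -m handwheel '[0.3,-0.2,1,0, 0,0,2,0, 0,0,2,0, 0,0,1.5,0, 0,0,1,0, 0,0,1,0, 0,0,0.5,0, 0,0,0.3,0, 0,0,0.2,0, 0,0,0,0]'
```

```text
t: 16.75
tcp_pos: [0.6249, 0.0317, 0.027]
tcp_rot: [0.76, 0.65, 0.0, 0.0]
ft_force: [0.2, -0.1, -2.2]
gripper_width: 0.0139
grasp_force: 30.0
```

```bash
python3 -m handwheel '[0,0,0.1,0, 0,0,0,0, 0,0,0,0, 0,0,0,0, 0,0,0,0, 0,0,-2,0, 0,0,-4,0, 0,0,-5,0, 0,0,-5,0, 0,0,-3,0]' 4
python3 -m handwheel '[2,-1,-3,-0.1, 3,-1.5,0,-0.1, 3.7,-2,0,-0.05, 3.7,-1.2,0,0, 3.7,-1.2,0,0, 3.7,-1.2,0,0, 3.7,-1.2,0,0, 3.7,-1.2,0,0, 0,0,0,0, 0,0,0,0]'
python3 look.py w4.png bar_grip=.156
python3 - <<'E'
from h import *
p=arm.get_image('top')
for n,z in dict(plate_grip=.034,tray=0,pin0_center=.008).items():
    print(n,[(round(d['score'],2),np.round(px(d['location'])).tolist(),np.round(onz(p,px(d['location']),z),3)[:2].tolist()) for d in arm.mark_of(p,n)[:7] if d['score']>.2])
m=np.zeros((420,560),bool);m[190:248,228:273]=1;P=cloud(p,m);Q=P[P[:,2]>.04];print(len(Q),Q.mean(0).round(3) if len(Q) else '')
save(p,'t2.png');a=p['image'][120:330,90:470,::-1];cv2.imwrite('pics/t2c.png',cv2.resize(a,None,fx=2.1,fy=2.1))
E
```

```text
t: 17.75
tcp_pos: [0.6263, 0.0317, 0.2202]
tcp_rot: [0.76, 0.65, 0.002, 0.002]
ft_force: [1.1, -0.3, -0.5]
gripper_width: 0.0401
grasp_force: 0.0
t: 18.75
tcp_pos: [0.5051, 0.299, 0.2458]
tcp_rot: [0.672, 0.741, -0.0, 0.0]
ft_force: [0.2, -0.9, -0.5]
gripper_width: 0.04
grasp_force: 0.0
t 18.75 tcp [0.5051 0.299  0.2458] x [-0.097  0.995 -0.001] y [0.995 0.097 0.   ] z [ 0.    -0.001 -1.   ] w 0.04
bar_grip 0.63 [399.0, 131.0] world [594.3, 380.6] tool cm [7.26, 9.67] depth z [0.17  0.172 0.17 ]
plate_grip [(0.66, [248.0, 214.0], [0.638, 0.039])]
tray [(0.86, [252.0, 220.0], [0.625, 0.029])]
pin0_center [(0.29, [322.0, 222.0], [0.619, -0.17])]
48 [0.624 0.035 0.049]
```

View pics/t2c.png

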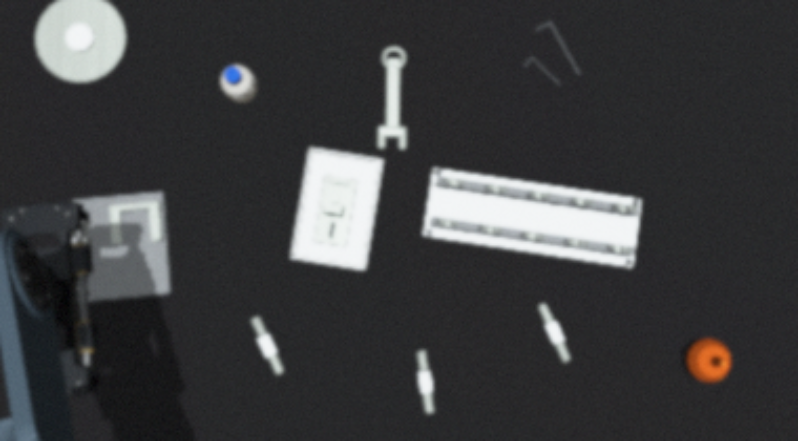

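The plate sits in the tray with its tab near (333,210). The middle pin has been knocked to crop (426,382). Next I'll regrip the bar and swing it down.

```bash
python3 -m handwheel '[2.5,3.3,0,0, 2.5,3.3,0,0, 2.4,3.2,0,0, 0,0,3,0, 0,0,3,0, 0,0,2,0, 0,0,1.5,0, 0,0,0.8,0, 0,0,0,0, 0,0,0,0]' 4
python3 -m handwheel '[0,0,0,0, 0,0,0,0, 0,0,0,0, 0,0,0,0, 0,0,0,0, 0,0,0,0, 0,0,0,0, 0,0,0,0, 0,0,0,0, 0,0,0,0]' 0
```

```text
t: 20.05
tcp_pos: [0.597, 0.3815, 0.1438]
tcp_rot: [0.673, 0.74, 0.001, 0.0]
ft_force: [0.1, -0.5, -0.7]
gripper_width: 0.0403
grasp_force: 0.0
t: 21.05
tcp_pos: [0.5933, 0.3814, 0.1433]
tcp_rot: [0.673, 0.74, -0.002, -0.002]
ft_force: [-5.6, -0.5, 4.5]
gripper_width: 0.0157
grasp_force: 30.0
```

```bash
python3 -m handwheel '[-1.05,0,-0.14,0, -1.06,0,-0.05,0, -1.06,0,0.04,0, -1.05,0,0.14,0, -1.03,0,0.22,0, -1.01,0,0.32,0, -0.98,0,0.4,0, -0.94,0,0.49,0, -0.9,0,0.57,0, -0.84,0,0.64,0]'
python3 -m handwheel '[-0.78,0,0.71,0, -0.72,0,0.78,0, -0.65,0,0.84,0, -0.57,0,0.89,0, -0.49,0,0.94,0, -0.41,0,0.98,0, -0.32,0,1.01,0, -0.23,0,1.03,0, -0.13,0,1.05,0, -0.05,0,1.06,0]'
python3 -m handwheel '[0,0,0.1,0, 0,0,0.1,0, 0,0,0.1,0, 0,0,0,0, 0,0,0,0, 0,0,0,0, 0,0,0,0, 0,0,0,0, 0,0,0,0, 0,0,0,0]'
```

```text
t: 22.05
tcp_pos: [0.6026, 0.2831, 0.1165]
tcp_rot: [0.673, 0.74, -0.002, -0.002]
ft_force: [-5.7, 1.5, 2.3]
gripper_width: 0.016
grasp_force: 30.0
t: 23.05
tcp_pos: [0.6068, 0.239, 0.0229]
tcp_rot: [0.673, 0.74, -0.002, -0.002]
ft_force: [-5.2, -0.1, 2.3]
gripper_width: 0.0161
grasp_force: 30.0
t: 24.05
tcp_pos: [0.6068, 0.239, 0.0222]
tcp_rot: [0.672, 0.74, -0.002, -0.002]
ft_force: [-7.8, -2.0, 11.8]
gripper_width: 0.0157
grasp_force: 30.0
```

```bash
python3 -m handwheel '[0,0,-0.3,0, 0,0,0,0, 0,0,0,0, 0,0,0,0, 0,0,-2,0, 0,0,-4,0, 0,0,-4,0, 0,0,-4,0, 0,0,-4,0, 0,0,-2,0.15]' 4.5
python3 -m handwheel '[0,0,0,0.15, 0,0,0,0.15, 0,0,0,0.15, 0,0,0,0.15, 0,0,0,0.15, 0,0,0,0.15, 0,0,0,0.15, -4.5,0.6,0,0, -4.5,0.6,0,0, -4.5,0.6,0,0]'
python3 -m handwheel '[-4.5,0.6,0,0, -3,0.5,0,0, 0,0,0,0, 0,0,0,0, 0,0,0,0, 0,0,0,0, 0,0,0,0, 0,0,0,0, 0,0,0,0, 0,0,0,0]'
cat > pin.py <<'E'
from h import *
import sys
o,M=st();p=arm.get_image('wrist');save(p,sys.argv[1])
ds=[d for d in arm.mark_of(p,'pin0_center') if d['score']>.3][:4]
print([(round(d['score'],2),np.round(px(d['location'])).tolist(),(onz(p,px(d['location']),.008)*1000).round(1)[:2].tolist()) for d in ds])
for d in arm.cut_out(p,'pin0_center')[:4]:
    if d['score']<.3: continue
    P=cloud(p,d['pixels']);P=P[(P[:,2]<.03)&(P[:,2]>.004)]
    (cx,cy),(a,b),th=cv2.minAreaRect((P[:,:2]*1000).astype(np.float32))
    L=th if a>b else th+90
    c=np.array([cx,cy,8])/1000;e=(c-o['tcp_pos'])@M
    yaw=np.degrees(np.arctan2(M[1,0],M[0,0]))   # tool x should be along the pin
    dt=-((L-yaw+90)%180-90)
    print(round(d['score'],2),'c',round(cx,1),round(cy,1),'size',round(a),round(b),'zmax',P[:,2].max().round(3),'axis',round(L,1),'tool cm',(e*100).round(2),'turn',round(np.radians(dt),3))
E
python3 pin.py p1.png; python3 -c "
import cv2
a=cv2.imread('pics/p1.png')[60:360,100:500];cv2.imwrite('pics/p1c.png',a)"
```

```text
t: 25.05
tcp_pos: [0.6119, 0.2398, 0.2279]
tcp_rot: [0.728, 0.686, 0.003, 0.002]
ft_force: [0.0, 0.8, -0.1]
gripper_width: 0.0452
grasp_force: 0.0
t: 26.05
tcp_pos: [0.4961, 0.1619, 0.2231]
tcp_rot: [0.973, 0.231, 0.0, 0.0]
ft_force: [0.8, -0.8, 0.0]
gripper_width: 0.045
grasp_force: 0.0
t: 27.05
tcp_pos: [0.4351, 0.1192, 0.2234]
tcp_rot: [0.973, 0.231, -0.0, -0.0]
ft_force: [-0.1, -0.0, -0.7]
gripper_width: 0.0453
grasp_force: 0.0
t 27.05 tcp [0.4351 0.1192 0.2234] x [ 0.893  0.449 -0.   ] y [ 0.449 -0.893 -0.   ] z [-0. -0. -1.] w 0.0453
[]
```

View pics/p1.png

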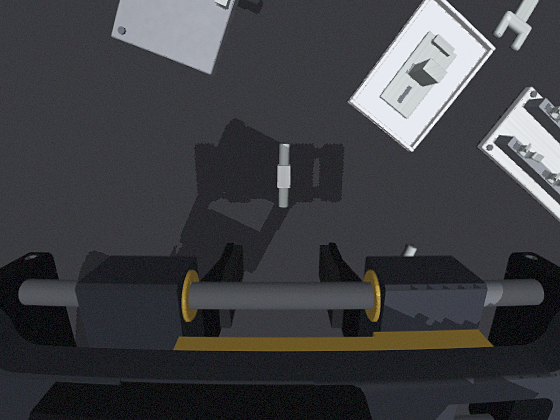

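The pin is at (284,175), vertical in the picture. The networks missed it, so I'll segment it by brightness near that pixel.

```bash
cat > pin.py <<'E'
from h import *
import sys
o,M=st();p=arm.get_image('wrist');save(p,sys.argv[1])
m=(p['image'].min(2)>105).astype(np.uint8);m[245:]=0
n,lab,s,_=cv2.connectedComponentsWithStats(m)
for i in range(1,n):
    if not 150<s[i,4]<1800: continue
    r,c=np.nonzero(lab==i)
    W=np.array([onz(p,(u,v),.012)[:2]*1000 for u,v in zip(c,r)])
    (cx,cy),(a,b),th=cv2.minAreaRect(W.astype(np.float32))
    if not (68<max(a,b)<95 and min(a,b)<26): continue
    L=th if a>b else th+90
    e=(np.array([cx,cy,8])/1000-o['tcp_pos'])@M
    yaw=np.degrees(np.arctan2(M[1,0],M[0,0])); dt=-((L-yaw+90)%180-90)
    print('px',c.mean().round(),r.mean().round(),'c',round(cx,1),round(cy,1),'size',round(a),round(b),'axis',round(L,1),'tool cm',(e*100).round(2),'turn',round(np.radians(dt),3))
E
python3 pin.py p1b.png
```

```text
t 27.2 tcp [0.4351 0.1191 0.2235] x [ 0.893  0.449 -0.   ] y [ 0.449 -0.893 -0.   ] z [-0. -0. -1.] w 0.0448
px 283.0 175.0 c 447.1 122.4 size 79 16 axis 26.5 tool cm [ 1.23  0.25 21.55] turn 0.003
```

```bash
python3 -m handwheel '[0.6,0.1,3,0, 0.6,0.15,4,0, 0,0,4,0, 0,0,4,0, 0,0,3,0, 0,0,2,0, 0,0,1,0, 0,0,0.6,0, 0,0,0.4,0, 0,0,0,0]' 4.5
python3 -m handwheel '[0,0,0,0, 0,0,0,0, 0,0,0,0, 0,0,0,0, 0,0,0,0, 0,0,0,0, 0,0,0,0, 0,0,0,0, 0,0,0,0, 0,0,0,0]' 0
```

```text
t: 28.25
tcp_pos: [0.4474, 0.1223, 0.0039]
tcp_rot: [0.973, 0.231, 0.0, 0.0]
ft_force: [-0.2, 0.0, -0.7]
gripper_width: 0.0449
grasp_force: 0.0
t: 29.25
tcp_pos: [0.4471, 0.1223, 0.0038]
tcp_rot: [0.973, 0.231, 0.0, 0.0]
ft_force: [-1.0, -0.3, 4.8]
gripper_width: 0.0157
grasp_force: 30.0
```

```bash
python3 -m handwheel '[0,0,-1,0, 0,0,-3,0, 0,0,-4,0, 0,0,-4,0, 0,0,-4,0, 0,0,-4,0.15, 0,0,-2,0.15, 0,0,0,0.15, 0,0,0,0.15, 0,0,0,0.014]'
python3 -m handwheel '[2,3.8,0,0, 2,3.8,0,0, 2,3.8,0,0, 2,3.8,0,0, 2,3.8,0,0, 2,3.8,0,0, 2,3.8,0,0, 2,3.6,0,0, 0,0,0,0, 0,0,0,0]'
python3 - <<'E'
from h import *
o,M=st();p=arm.get_image('wrist');save(p,'r1.png')
ds=arm.cut_out(p,'rack');print([d['score'] for d in ds])
P=cloud(p,ds[0]['pixels'])
for lo,hi in((.006,.02),(.03,.042),(.042,.06)):
    Q=P[(P[:,2]>lo)&(P[:,2]<hi)][:,:2]*1000
    print(lo,len(Q),cv2.minAreaRect(Q.astype(np.float32)))
np.save('rc.npy',P)
for d in arm.mark_of(p,'station0')[:6]: print(round(d['score'],2),np.round(px(d['location'])),(onz(p,px(d['location']),.046)*1000).round(1)[:2])
for d in arm.mark_of(p,'rack')[:1]: print(round(d['score'],2),np.round(px(d['location'])),(onz(p,px(d['location']),0)*1000).round(1)[:2])
E
```

```text
t: 30.25
tcp_pos: [0.4461, 0.1223, 0.2238]
tcp_rot: [0.997, -0.074, -0.0, -0.0]
ft_force: [-0.2, 0.6, -0.6]
gripper_width: 0.0157
grasp_force: 30.0
t: 31.25
tcp_pos: [0.5599, -0.2005, 0.2226]
tcp_rot: [0.997, -0.074, -0.001, -0.001]
ft_force: [0.1, -0.1, -1.1]
gripper_width: 0.0155
grasp_force: 30.0
t 31.25 tcp [ 0.5599 -0.2005  0.2226] x [ 0.989 -0.147 -0.002] y [-0.147 -0.989 -0.001] z [-0.002  0.002 -1.   ] w 0.0155
[0.75, 0.33]
0.006 12527 ((616.9634399414062, -227.8241729736328), (282.05718994140625, 91.95747375488281), 81.51976776123047)
0.03 3618 ((617.4808959960938, -227.74481201171875), (265.42449951171875, 66.1390151977539), 81.09099578857422)
0.042 1548 ((617.1695556640625, -228.18406677246094), (251.15048217773438, 62.39251708984375), 81.31385040283203)
0.87 [247. 138.] [ 624.8 -171.7]
0.73 [198. 138.] [ 633.3 -118.2]
0.66 [347. 138.] [ 608.3 -280.5]
0.61 [401. 137.] [ 601.2 -340.1]
0.58 [297. 135.] [ 619.2 -226.1]
0.69 [298. 133.] [ 619.6 -230.6]
```

View pics/r1.png

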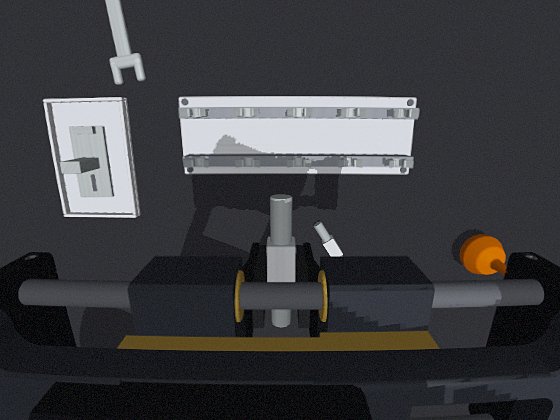

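The rack measures 282 x 92 mm, centre (617, -228), yaw -8.5°, so it matches the given sizes. The pin is held straight at (281,240). I'll snap it into the +y end station.

```bash
python3 -m handwheel '[2,-3.1,0,0, 2,-3.1,0,0, 2.07,-3.1,0,0, 0,0,4,0, 0,0,4,0, 0,0,4,0, 0,0,2,0, 0,0,1.5,0, 0,0,0.7,0, 0,0,0,0]'
python3 -m handwheel '[0,0,0.2,0, 0,0,0.2,0, 0,0,0.2,0, 0,0,0.2,0, 0,0,0.2,0, 0,0,0.2,0, 0,0,0.2,0, 0,0,0.2,0, 0,0,0.2,0, 0,0,0.1,0]'
```

```text
t: 32.45
tcp_pos: [0.6343, -0.1166, 0.0613]
tcp_rot: [0.997, -0.074, -0.0, -0.0]
ft_force: [-0.6, 0.1, -1.1]
gripper_width: 0.0157
grasp_force: 30.0
t: 33.45
tcp_pos: [0.6356, -0.118, 0.0433]
tcp_rot: [0.997, -0.074, 0.002, 0.001]
ft_force: [0.2, -2.4, -1.6]
gripper_width: 0.0158
grasp_force: 30.0
```

```bash
python3 -m handwheel '[0,0,0.1,0, 0,0,0.1,0, 0,0,0.1,0, 0,0,0,0, 0,0,0,0, 0,0,0,0, 0,0,0,0, 0,0,0,0, 0,0,0,0, 0,0,0,0]'
```

```text
t: 34.45
tcp_pos: [0.6348, -0.1178, 0.0416]
tcp_rot: [0.997, -0.074, 0.001, 0.001]
ft_force: [-2.8, -3.2, 11.6]
gripper_width: 0.0159
grasp_force: 30.0
```

```bash
python3 -m handwheel '[0,0,0,0, 0,0,0,0, 0,0,0,0, 0,0,0,0, 0,0,-2,0, 0,0,-4,0, 0,0,-4,0, 0,0,-4,0, 0,0,-4,0, -4,0,0,0]' 3
python3 -m handwheel '[-4,0,0,0, 0,0,0,0, 0,0,0,0, 0,0,0,0, 0,0,0,0, 0,0,0,0, 0,0,0,0, 0,0,0,0, 0,0,0,0, 0,0,0,0]' 4.5
cat > rk.py <<'E'
from h import *
import sys
o,M=st();p=arm.get_image('wrist');save(p,sys.argv[1])
P=cloud(p,np.indices((420,560))[0]<245)
a=np.radians(-8.5);X=np.array([np.cos(a),np.sin(a)]);Y=np.array([-X[1],X[0]])
q=(P[:,:2]-[.617,-.228])@np.c_[X,Y]*1000
for k in range(-2,3):
    s=(abs(q[:,0])<11)&(abs(q[:,1]-56*k)<16)&(P[:,2]>.045)&(P[:,2]<.075)
    e=[P[(abs(q[:,0]-t)<3)&(abs(q[:,1]-56*k)<5),2] for t in(-36,36,-18,18)]
    print(k,s.sum(),'collar top z',np.median(P[s,2]).round(4) if s.any() else '','centre',np.median(q[s],0).round(1),'ends',[np.median(v).round(4) if len(v) else None for v in e])
E
python3 rk.py r2.png; python3 -c "
import cv2
a=cv2.imread('pics/r2.png')[60:260,130:530];cv2.imwrite('pics/r2c.png',cv2.resize(a,None,fx=2,fy=2))"
```

```text
t: 35.45
tcp_pos: [0.6034, -0.114, 0.2264]
tcp_rot: [0.997, -0.074, 0.01, 0.003]
ft_force: [-0.2, 0.0, 0.5]
gripper_width: 0.0297
grasp_force: 0.0
t: 36.45
tcp_pos: [0.5553, -0.1052, 0.2195]
tcp_rot: [0.997, -0.074, -0.0, -0.0]
ft_force: [0.1, -0.0, -0.1]
gripper_width: 0.0446
grasp_force: 0.0
t 36.45 tcp [ 0.5553 -0.1052  0.2195] x [ 0.989 -0.148 -0.   ] y [-0.148 -0.989 -0.   ] z [-0.  0. -1.] w 0.0446
-2 0 collar top z  centre [nan nan] ends [np.float64(0.0132), np.float64(0.013), np.float64(0.0136), np.float64(0.0133)]
-1 0 collar top z  centre [nan nan] ends [np.float64(0.0134), np.float64(0.0134), np.float64(0.0136), np.float64(0.0133)]
0 0 collar top z  centre [nan nan] ends [np.float64(0.0138), np.float64(0.0136), np.float64(0.0132), np.float64(0.0137)]
1 0 collar top z  centre [nan nan] ends [np.float64(0.013), np.float64(0.013), np.float64(0.0133), np.float64(0.0129)]
2 315 collar top z 0.0549 centre [ -0.  112.9] ends [np.float64(0.0522), np.float64(0.0523), np.float64(0.0521), np.float64(0.0522)]
  return _methods._mean(a, axis=axis, dtype=dtype,
  ret = um.true_divide(
```

View pics/r2c.png

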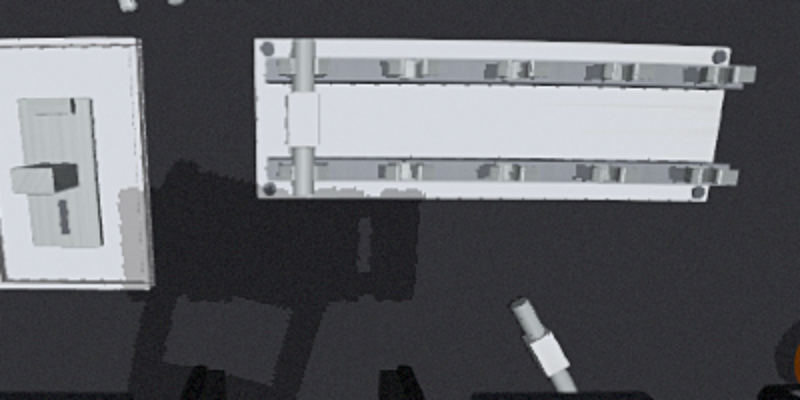

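Pin 1 is home at both ends: the rod tops are at 52.2 mm. Next is the right-hand pin, seen at crop (545,345).

```bash
python3 -m handwheel '[0,0,0,-0.15, 0,0,0,-0.15, 0,0,0,-0.15, 0,0,0,-0.15, -4,2.4,0,0, -4,2.4,0,0, -4,2.4,0,0, -4.3,2.3,0,0, 0,0,0,0, 0,0,0,0]' 4.5
python3 pin.py p2.png
```

```text
t: 37.5
tcp_pos: [0.4496, -0.2628, 0.2197]
tcp_rot: [0.975, 0.222, 0.0, -0.0]
ft_force: [-0.1, -0.5, 0.1]
gripper_width: 0.0452
grasp_force: 0.0
t 37.5 tcp [ 0.4496 -0.2628  0.2197] x [0.901 0.434 0.   ] y [ 0.434 -0.901 -0.   ] z [ 0.  0. -1.] w 0.0452
px 136.0 160.0 c 399.6 -85.6 size 81 21 axis 8.4 tool cm [  3.17 -18.12  21.17] turn 0.302
px 281.0 171.0 c 464.6 -255.5 size 80 16 axis 25.4 tool cm [ 1.66  0.   21.17] turn 0.005
```

```bash
python3 -m handwheel '[0.8,0,3,0.005, 0.86,0,4,0, 0,0,4,0, 0,0,4,0, 0,0,3,0, 0,0,1.6,0, 0,0,1,0, 0,0,0.6,0, 0,0,0.4,0, 0,0,0,0]' 4.5
python3 -m handwheel '[0,0,0,0, 0,0,0,0, 0,0,0,0, 0,0,0,0, 0,0,0,0, 0,0,0,0, 0,0,0,0, 0,0,0,0, 0,0,0,0, 0,0,0,0]' 0
python3 -m handwheel '[0,0,-1,0, 0,0,-3,0, 0,0,-4,0, 0,0,-4,0, 0,0,-2,0.15, 0,0,0,0.15, 0,0,0,0.15, 0,0,0,0.147, 0,0,0,0, 0,0,0,0]'
```

```text
t: 38.55
tcp_pos: [0.4655, -0.2545, 0.0039]
tcp_rot: [0.975, 0.222, 0.0, 0.0]
ft_force: [0.4, -0.1, 0.3]
gripper_width: 0.0448
grasp_force: 0.0
t: 39.55
tcp_pos: [0.4653, -0.2549, 0.0038]
tcp_rot: [0.975, 0.222, 0.0, 0.0]
ft_force: [-0.2, -0.4, 4.9]
gripper_width: 0.0159
grasp_force: 30.0
t: 40.55
tcp_pos: [0.4646, -0.2542, 0.1434]
tcp_rot: [0.997, -0.073, -0.0, -0.0]
ft_force: [-0.1, -0.2, -1.6]
gripper_width: 0.0154
grasp_force: 30.0
```

```bash
python3 -m handwheel '[3.7,-1.2,0,0, 3.7,-1.2,0,0, 3.7,-1.2,0,0, 3.6,-1.3,0,0, 0,0,3,0, 0,0,2.5,0, 0,0,1.5,0, 0,0,1,0, 0,0,0.3,0, 0,0,0,0]'
python3 -m handwheel '[0,0,0.2,0, 0,0,0.2,0, 0,0,0.2,0, 0,0,0.2,0, 0,0,0.2,0, 0,0,0.2,0, 0,0,0.2,0, 0,0,0.2,0, 0,0,0.2,0, 0,0,0.2,0]'
python3 -m handwheel '[0,0,0.1,0, 0,0,0.1,0, 0,0,0,0, 0,0,0,0, 0,0,0,0, 0,0,0,0, 0,0,0,0, 0,0,0,0, 0,0,0,0, 0,0,0,0]'
```

```text
t: 41.55
tcp_pos: [0.6178, -0.2285, 0.0607]
tcp_rot: [0.997, -0.075, 0.0, 0.0]
ft_force: [0.8, -0.0, -1.0]
gripper_width: 0.016
grasp_force: 30.0
t: 42.55
tcp_pos: [0.6186, -0.2289, 0.0415]
tcp_rot: [0.997, -0.075, 0.001, 0.001]
ft_force: [-2.8, 1.2, 18.0]
gripper_width: 0.0154
grasp_force: 30.0
t: 43.55
tcp_pos: [0.6187, -0.2289, 0.0416]
tcp_rot: [0.997, -0.075, 0.001, 0.001]
ft_force: [-2.0, 1.1, 15.1]
gripper_width: 0.0157
grasp_force: 30.0
```

```bash
python3 -m handwheel '[0,0,0,0, 0,0,0,0, 0,0,0,0, 0,0,0,0, 0,0,-2,0, 0,0,-4,0, 0,0,-4,0, 0,0,-4,0, 0,0,-4,0, -4,0,0,0]' 3
python3 -m handwheel '[-4,0,0,0, 0,0,0,0, 0,0,0,-0.15, 0,0,0,-0.147, 0,0,0,0, 0,0,0,0, 0,0,0,0, 0,0,0,0, 0,0,0,0, 0,0,0,0]' 4.5
python3 rk.py r3.png 2>/dev/null
python3 pin.py p3.png
```

```text
t: 44.55
tcp_pos: [0.586, -0.226, 0.2254]
tcp_rot: [0.997, -0.074, 0.009, 0.004]
ft_force: [0.0, -1.1, 0.6]
gripper_width: 0.0305
grasp_force: 0.0
t: 45.55
tcp_pos: [0.5386, -0.2162, 0.2185]
tcp_rot: [0.997, 0.073, -0.0, -0.0]
ft_force: [1.0, 0.2, -0.1]
gripper_width: 0.0447
grasp_force: 0.0
t 45.55 tcp [ 0.5386 -0.2162  0.2185] x [ 0.989  0.146 -0.   ] y [ 0.146 -0.989 -0.   ] z [-0.  0. -1.] w 0.0447
-2 0 collar top z  centre [nan nan] ends [np.float64(0.0131), np.float64(0.0132), np.float64(0.0133), np.float64(0.0133)]
-1 0 collar top z  centre [nan nan] ends [np.float64(0.0128), np.float64(0.0129), np.float64(0.013), np.float64(0.0132)]
0 336 collar top z 0.0549 centre [0.2 0.8] ends [np.float64(0.0521), np.float64(0.0518), np.float64(0.052), np.float64(0.0522)]
1 0 collar top z  centre [nan nan] ends [np.float64(0.0127), np.float64(0.013), np.float64(0.0133), np.float64(0.0133)]
2 383 collar top z 0.0548 centre [  0.2 111.2] ends [np.float64(0.0513), np.float64(0.0516), np.float64(0.0501), np.float64(0.0507)]
t 45.6 tcp [ 0.5386 -0.2162  0.2186] x [0.989 0.146 0.   ] y [ 0.146 -0.989  0.   ] z [ 0. -0. -1.] w 0.0451
```

```bash
python3 -m handwheel '[-3,-3.4,0,0, -3,-3.4,0,0, -3,-3.4,0,0, -3,-3.4,0,0, -1.3,-1.3,0,0, 0,0,0,0, 0,0,0,0, 0,0,0,0, 0,0,0,0, 0,0,0,0]' 4.5
python3 pin.py p4.png
```

```text
t: 46.65
tcp_pos: [0.3861, -0.089, 0.2185]
tcp_rot: [0.997, 0.073, 0.0, 0.0]
ft_force: [-1.0, -0.3, 0.2]
gripper_width: 0.0454
grasp_force: 0.0
t 46.65 tcp [ 0.3861 -0.089   0.2185] x [0.989 0.146 0.   ] y [ 0.146 -0.989  0.   ] z [ 0. -0. -1.] w 0.0454
px 280.0 173.0 c 399.8 -85.8 size 80 16 axis 8.4 tool cm [ 1.4  -0.12 21.05] turn -0.0
```

```bash
python3 -m handwheel '[0.7,-0.06,3,0, 0.7,-0.06,4,0, 0,0,4,0, 0,0,4,0, 0,0,3,0, 0,0,1.5,0, 0,0,1,0, 0,0,0.6,0, 0,0,0.35,0, 0,0,0,0]' 4.5
python3 -m handwheel '[0,0,0,0, 0,0,0,0, 0,0,0,0, 0,0,0,0, 0,0,0,0, 0,0,0,0, 0,0,0,0, 0,0,0,0, 0,0,0,0, 0,0,0,0]' 0
python3 -m handwheel '[0,0,-1,0, 0,0,-3,0, 0,0,-4,0, 0,0,-4,0, 0,0,-2,0.15, 0,0,0,0.145, 0,0,0,0, 0,0,0,0, 0,0,0,0, 0,0,0,0]'
```

```text
t: 47.7
tcp_pos: [0.3993, -0.0852, 0.0042]
tcp_rot: [0.997, 0.073, 0.0, 0.0]
ft_force: [-0.5, -0.4, -0.0]
gripper_width: 0.045
grasp_force: 0.0
t: 48.7
tcp_pos: [0.3991, -0.0852, 0.0043]
tcp_rot: [0.997, 0.073, 0.0, 0.0]
ft_force: [0.0, -0.3, 5.8]
gripper_width: 0.0156
grasp_force: 30.0
t: 49.7
tcp_pos: [0.3984, -0.0848, 0.1435]
tcp_rot: [0.997, -0.073, -0.001, -0.0]
ft_force: [0.1, 0.9, -2.1]
gripper_width: 0.0151
grasp_force: 30.0
```

```bash
python3 -m handwheel '[2.7,2.5,0,0, 2.7,2.5,0,0, 2.7,2.5,0,0, 2.7,2.5,0,0, 2.7,2.5,0,0, 2.7,2.5,0,0, 2.7,2.5,0,0, 2.7,2.5,0,0, 2.1,2.1,0,0, 0,0,0,0]'
python3 -m handwheel '[0,0,0,0, 0,0,0,0, 0,0,2,0, 0,0,2,0, 0,0,2,0, 0,0,1,0, 0,0,1,0, 0,0,0.3,0, 0,0,0,0, 0,0,0,0]'
```

```text
t: 50.7
tcp_pos: [0.6027, -0.3426, 0.1428]
tcp_rot: [0.997, -0.075, 0.001, 0.001]
ft_force: [0.2, 0.7, -0.4]
gripper_width: 0.0157
grasp_force: 30.0
t: 51.7
tcp_pos: [0.6012, -0.3389, 0.0619]
tcp_rot: [0.997, -0.074, 0.001, 0.0]
ft_force: [0.4, -0.2, -1.6]
gripper_width: 0.0157
grasp_force: 30.0
```

```bash
python3 -m handwheel '[0,0,0.2,0, 0,0,0.2,0, 0,0,0.2,0, 0,0,0.2,0, 0,0,0.2,0, 0,0,0.2,0, 0,0,0.2,0, 0,0,0.2,0, 0,0,0.2,0, 0,0,0.2,0]'
python3 -m handwheel '[0,0,0.1,0, 0,0,0.1,0, 0,0,0.1,0, 0,0,0,0, 0,0,0,0, 0,0,0,0, 0,0,0,0, 0,0,0,0, 0,0,0,0, 0,0,0,0]'
python3 -m handwheel '[0,0,0,0, 0,0,0,0, 0,0,0,0, 0,0,0,0, 0,0,-2,0, 0,0,-4,0, 0,0,-4,0, 0,0,-4,0, 0,0,-4,0, -4,0,0,0]' 3
python3 -m handwheel '[-4,-2,0,0, 0,-3,0,0, 0,-3,0,0, 0,-3,0,0, 0,0,0,0, 0,0,0,0, 0,0,0,0, 0,0,0,0, 0,0,0,0, 0,0,0,0]' 4.5
python3 rk.py r4.png 2>/dev/null
python3 - <<'E'
from h import *
p=arm.get_image('top')
T=cloud(p,np.ones((420,560),bool))
h=np.array([.6064,.2434]);s=np.linalg.norm(T[:,:2]-h,axis=1)<.006;print('handle top z',T[s,2].round(3))
a=p['image'][120:330,90:470,::-1];cv2.imwrite('pics/t3c.png',cv2.resize(a,None,fx=2.1,fy=2.1))
E
```

```text
t: 52.7
tcp_pos: [0.6014, -0.3395, 0.042]
tcp_rot: [0.997, -0.074, 0.001, 0.001]
ft_force: [-1.7, 0.1, 15.5]
gripper_width: 0.0157
grasp_force: 30.0
t: 53.7
tcp_pos: [0.6015, -0.3395, 0.042]
tcp_rot: [0.997, -0.074, 0.001, 0.001]
ft_force: [-3.5, 1.0, 19.4]
gripper_width: 0.0155
grasp_force: 30.0
t: 54.7
tcp_pos: [0.5683, -0.3368, 0.225]
tcp_rot: [0.997, -0.073, 0.008, 0.005]
ft_force: [-0.1, -0.5, 0.6]
gripper_width: 0.03
grasp_force: 0.0
t: 55.7
tcp_pos: [0.5377, -0.2187, 0.2179]
tcp_rot: [0.997, -0.075, -0.0, -0.0]
ft_force: [-0.3, -0.1, 0.7]
gripper_width: 0.0451
grasp_force: 0.0
t 55.7 tcp [ 0.5377 -0.2187  0.2179] x [ 0.989 -0.149 -0.   ] y [-0.149 -0.989 -0.   ] z [-0.  0. -1.] w 0.0451
-2 384 collar top z 0.0548 centre [  -0.  -109.7] ends [np.float64(0.0519), np.float64(0.0513), np.float64(0.0508), np.float64(0.0509)]
-1 0 collar top z  centre [nan nan] ends [np.float64(0.013), np.float64(0.0128), np.float64(0.0135), np.float64(0.0132)]
0 351 collar top z 0.055 centre [0.4 1.1] ends [np.float64(0.0522), np.float64(0.052), np.float64(0.0518), np.float64(0.0521)]
1 0 collar top z  centre [nan nan] ends [np.float64(0.013), np.float64(0.0133), np.float64(0.0136), np.float64(0.0129)]
2 370 collar top z 0.0547 centre [  0.2 110.8] ends [np.float64(0.0516), np.float64(0.0508), np.float64(0.0502), np.float64(0.0502)]
handle top z [0.049 0.048 0.052 0.049 0.05  0.045 0.046 0.044 0.044 0.047 0.046 0.049
 0.045 0.045 0.002 0.045]
```

View pics/t3c.png

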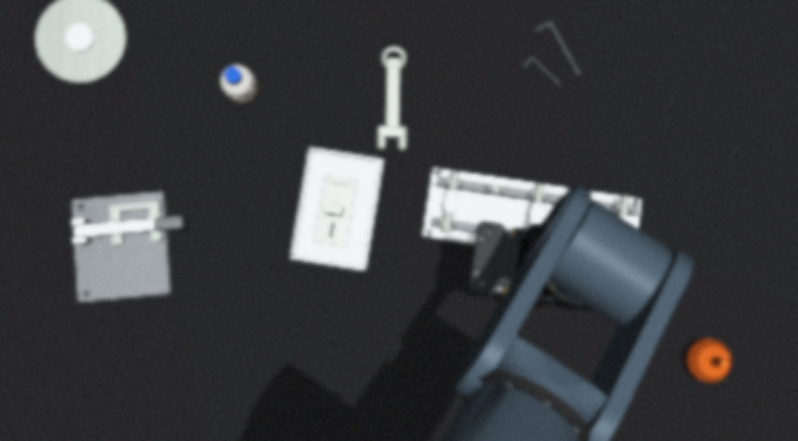

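The bar is level across the clamp (handle top about 47 mm against a nominal 48), and the plate lies flat in the tray. All three pins are home, and the bystanders are where they were. I'm handing in.

```bash
python3 -c "
from station import arm
print(arm.finish_job())"
```

```text
the job is handed in; nothing more can be done
None
```

I handed the job in at about 56 s on the robot's clock; no verdict came back. By my last measurements the bar is closed, the plate is flat in the tray, all three pins are home in both clips, and the bystanders look unmoved.

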